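Back the bean feeder off by one notch

TASK

The bean feeder's ratchet wheel has been wound one notch too far. With a fingertip push the red pawl's upright tab over so that the pawl lifts clear of the wheel, push the orange knob to turn the wheel backward by exactly one notch (over the top, towards the pawl's pivot), then push the tab upright again so that the pawl is fully down in the next gap. Push gently, do not pinch or force anything, and leave the other things on the bench where they are.

Things in the scene. Friction and masses are not known exactly. Their poses are not given: they have to be found in the camera images.
- feeder: Bean feeder, fixed. Origin: underside of its base plate, right below the ratchet disc's centre; x along the shaft (away from the robot at yaw 0), z up. In mm in its frame: base x -150..80, y -155..135, 12 thick; grey housing x -138..-52, y -60..100, 170 tall; hopper on it, 88 across, centre x -95 y 30, top 220; chute to y 155; pawl post x -34..-22, y -116..-84, top 217.
- wheel_hub (a point): Point on the level shaft (feeder y 0, z 130 mm) in the star handwheel's plane, feeder x 45 mm: eight round 12 mm spokes, 45 degrees apart, open between, with ball knobs (22 mm across) centred at radius 100 mm. Behind it at feeder x -6..6 is the steel ratchet disc, root radius 52, eight teeth to radius 70.
- wheel (a joint): Wheel angle (rad), growing backward: its top moves to feeder -y, towards the pawl's pivot. One notch = 0.785. Starts within 0.06 of 0, so ends at 0.785. Pawl down: blocked backward after some 0.14 of play. Pawl lifted: turns both ways with light friction (1.5 N at the knobs), stays where left. The pawl drops fully in if the wheel is within about 0.14 of a notch.
- orange_knob (a point): Centre of the one orange ball knob, 22 mm across. At wheel angle 0 it stands 22.5 degrees past the top on the feeder's +y side (x 45, y 38, z 222 mm); one notch back, 22.5 degrees past the top on the -y side (y -38, z 222), where a black knob stood. The black knob behind it starts at y 92, z 168. Its axes turn with the wheel.
- pawl (a joint): Angle of the red pawl (rad): 0 fully down, nose in a gap of the ratchet disc; grows as the nose lifts, to a stop at 0.6. The nose clears the teeth from 0.2; lift it to about 0.4. Stiff hinge: it stays where left; 2 to 4 N at the tab moves it. Pivot level along the feeder's x at y -100, z 205 mm; the arm runs from it 100 mm to +y, at z 204..214.
- pawl_tab (a point): Middle of the top edge of the pawl's red upright tab: plate 30 mm wide (feeder x -15..15), 8 thick (y), top 55 mm above the pivot: at feeder x 0, y -100, z 260 mm when down; the plate's lower edge is 8 mm above the pivot. Pushed to feeder -y it tips over and lifts the nose; pushed back to +y it lowers the nose. Its axes turn with the pawl.
- bean_cup: Bystander: open aluminium cup, 64 mm across, 70 mm tall, under the feeder's chute. Origin at the centre of its underside.
- sample_jar: Bystander: glass sample jar with black cap, 64 mm across, 100 mm tall. Origin at the centre of its underside.
- white_tub: Bystander: white plastic tub, 76 mm across, 90 mm tall. Origin at the centre of its underside.
- mug: Bystander: white mug, 76 mm across, 85 mm tall. Origin at the centre of its underside.
- brush: Bystander: wooden-handled brush lying flat.
- weight: Bystander: brass balance weight, 34 mm across, 48 mm tall. Origin at the centre of its underside.
- carton: Bystander: small cardboard carton, 70 x 110 x 60 mm. Origin at the centre of its underside.

How it is judged:
By the outcome, as a careful person would: the job done as asked, in the order asked, and still so for the second after the job is handed in, with the robot touching nothing.
It also fails if it takes over 72 s, if anything falls off the work surface, if the arm or the gripper's body presses on something with over 40 N, if the wrist force passes 120 N, or if a joint passes its speed limit or range.

ROBOT

A 6-joint arm with a two-finger parallel gripper is mounted at the origin on the work surface. World frame = base frame: x ahead of the robot, y to its left, z up, the work surface at z = 0. Lengths are in mm, angles in rad, forces in N, time in s.
With the tool pointing down it reaches from about 275 to 750 mm from the base axis. Payload 10.2 kg.
Tool frame: the origin (TCP) lies on the centre line of the jaws, within the pads' length; the fingertips stand 17 mm ahead of it and the grasp point (between the pads) lies 2 mm behind it; z points along the fingers, y is the line along which they close (so a half turn about z gives the same grasp; the last joint's range is limited). The gripper opens to 85 mm and grips with 20 to 120 N. Pads are 22 mm wide; open, the fingers measure 114 mm over their backs; the gripper's body (76 mm by 85 mm) begins 54 mm behind the grasp point. The pads swing forward as they close: fully open they stand 13 mm farther back than shut.
Start: joints at [0.943, 0.313, 1.498, -0, 1.331, -0.223], TCP at [206.776, 482.571, 248.294] pointing down, gripper open.
Joint ranges: [-2.94, 2.94], [-0.97, 2.17], [0.19, 2.56], [-1.23, 4.37], [0.02, 3.11], [-2.88, 2.88]. Speed limits (rad/s): [2.39, 2.39, 3.01, 3.14, 3.14, 3.14].

INTERFACE

Orientations are given as a unit quaternion [w, x, y, z].
In Python, from rig import ctrl gives the robot as it stands. The module is installed in compiled form; this text tells all that it offers.
- The arm moves only by the shell command python3 -m jog 'ROWS' [FORCE]. ROWS is JSON, a list of rows, each an object with "delta_pos": the shift along the world's x, y, z in mm, a list of three; "angular": the turn, a rotation vector about the world's x, y, z in rad, a list of three; "fingers": the opening, from 0 (shut) to 1 (fully open). In form: [{"delta_pos": [tx, ty, tz], "angular": [rx, ry, rz], "fingers": fingers}, ...]. A call has 1 to 10 rows; each row is the pose to reach, as a shift and turn from the pose commanded when the call began; what a row does not reach only later rows make up. A row lasts 1/8 s, in which the tool goes at most 62.5 mm and 10.7 degrees, less where a joint would pass 70% of its speed; a pose out of reach is approached as far as the arm can. A call with a gripper value outside its range is refused whole. The fingers move at their own pace and stop on an object; FORCE is the grip in N (left out, the last holds). Time passes only in rows, so rows that repeat a pose let the fingers close. It gives the time, the measured TCP pose, the force, the opening and the grip force at its end, in the units of the state.
- ctrl.sense(): the state, without advancing time (a new reading comes with each control period).
- ctrl.capture(name): name is "side" or "top" or "wrist"; returns a dict with "pixels" (480x640x3 uint8, blue, green, red), "fx", "fy", "cx", "cy" (pixels), "dist" ([k1, k2, p1, p2, k3] as OpenCV has them; the pictures are not rectified), "R" (3x3) and "t" (3): a world point X has camera coordinates R X + t. Camera axes: x right, y down, z forward; pixel columns grow to the right and rows downward; lengths in mm; the calibration is good to about 2 mm. A picture is of the moment at which its call begins. There is no depth.
- ctrl.finish_job(): hands the job in; it is judged then, once.
The state is a dict: "time_s": time; "joints": joint angles; "dq": joint speeds; "tau": joint torques, N m; "eef_pos": TCP position; "ee_rot": TCP orientation; "force": force on the tool from outside, world axes, zero at the start; "wrist_torque": the same for the moment, N m; "grip_width": opening from 0.0 (shut) to 1.0 (fully open); "grip_force": force on a finger pad.
Only numpy, scipy, OpenCV 4.12 (cv2) and the standard library are available. Lean on these libraries where they do the work, as an engineer would, in place of code of your own. Each camera call takes 0.05 s, during which the arm holds its last target. There are 200 camera calls.

## Working session

There is one attempt and no reset: what is moved stays moved. The work goes in short steps, Python scripts to look and compute and a shell command to move; the robot and the scene stay as the last step left them, time stands still between calls to the robot, and variables do not carry over. Pictures are saved under pics/ and viewed, at most 10 in all, crops included, and the job is handed in when it is done.

```bash
mkdir -p pics; cat > h.py <<'E'
import numpy as np, cv2
from rig import ctrl
def snap(n,f):
    c=ctrl.capture(n); cv2.imwrite('pics/'+f+'.png',c['pixels']); 
    import pickle; pickle.dump(c,open(f+'.pkl','wb')); return c
E
python3 - <<'E'
from h import *
for n in('side','top'):
    c=snap(n,n+'0'); print(n,c['fx'],c['dist'],np.round(-np.array(c['R']).T@np.array(c['t'])),np.round(c['R'],2).tolist())
s=ctrl.sense(); print(s['eef_pos'],s['ee_rot'],s['force'],s['time_s'],s['grip_width'])
E
```

```text
side 436.82195813974835 [0.02118363 0.         0.         0.         0.        ] [ 507. -911.  802.] [[1.0, -0.07, 0.02], [-0.03, -0.61, -0.79], [0.06, 0.79, -0.61]]
top 443.8466561159175 [-0.08223853  0.          0.          0.          0.        ] [ 431.  -83. 1404.] [[0.03, -1.0, -0.0], [-0.99, -0.03, -0.12], [0.12, 0.0, -0.99]]
[206.65653737 482.38860874 247.80043747] [-2.30949918e-04  2.01019321e-01  9.79587114e-01 -5.14980270e-04] [ 0.51211269 -0.2416182  -0.21524022] 0.1 1.0029610299492995
```

View pics/side0.png

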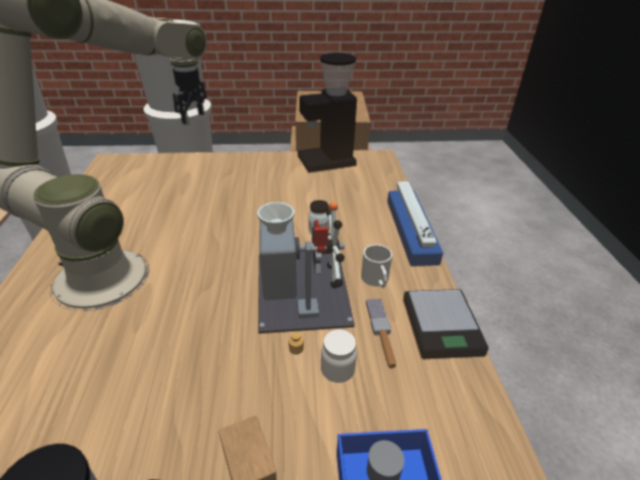

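View pics/top0.png

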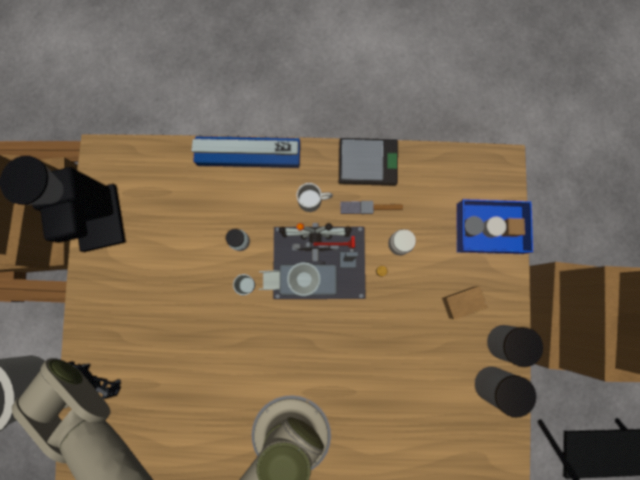

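The side view shows the feeder at about (300,270) with its red tab at (320,235). The top view shows the base plate from (274,227) to (366,298), yaw near 0, with the red pawl at (335,243) and the orange knob at (300,227). I'll enlarge both.

```bash
python3 - <<'E'
import cv2
a=cv2.imread('pics/top0.png')[215:305,265:375]; b=cv2.imread('pics/side0.png')[190:340,250:360]
cv2.imwrite('pics/topc.png',cv2.resize(a,None,fx=7,fy=6.6,interpolation=2)); cv2.imwrite('pics/sidec.png',cv2.resize(b,None,fx=4,fy=4,interpolation=2))
E
```

```text
(no output)
```

View pics/topc.png

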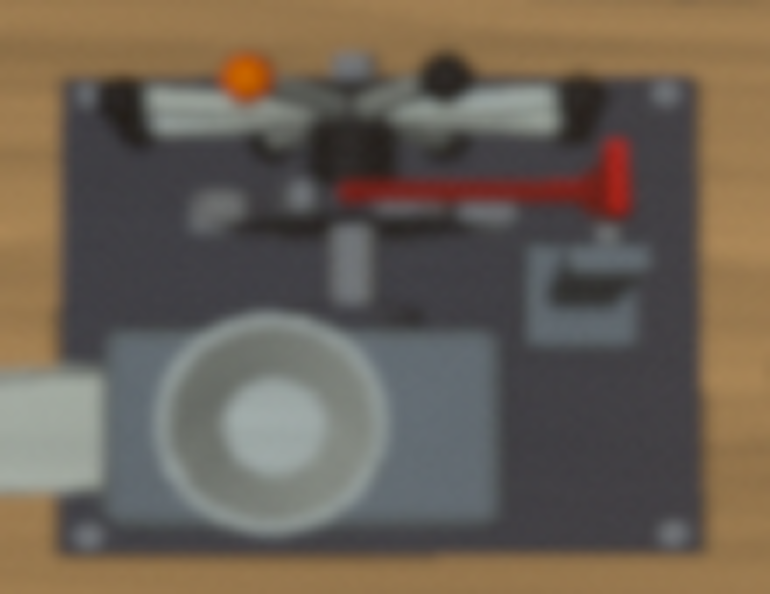

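View pics/sidec.png

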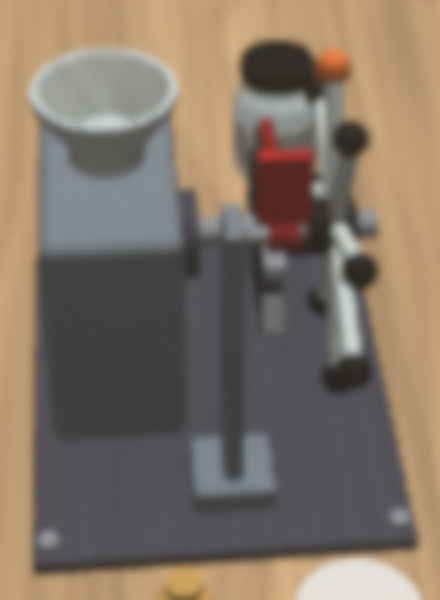

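```bash
cat >> h.py <<'E'
def proj(c,P):
    return cv2.projectPoints(np.array(P,float).reshape(-1,1,3),cv2.Rodrigues(np.array(c['R']))[0],np.array(c['t'],float),np.array([[c['fx'],0,c['cx']],[0,c['fy'],c['cy']],[0,0,1.]]),np.array(c['dist']))[0].reshape(-1,2)
def F(p,P):
    P=np.array(P,float);s,co=np.sin(p[2]),np.cos(p[2])
    return P@np.array([[co,s,0],[-s,co,0],[0,0,1]])+[p[0],p[1],0]
E
cat > fit.py <<'E'
from h import *
import pickle
from scipy.optimize import least_squares
T=pickle.load(open('top0.pkl','rb'));S=pickle.load(open('side0.pkl','rb'))
tp=(np.array([(64,78),(697,78),(705,552),(58,552),(246,77),(446,77),(616,177)])+.5)/[7,6.6]-.5+[265,215]
sp=(np.array([(37,570),(415,545),(333,65),(350,138),(285,150)])+.5)/4-.5+[250,190]
def pts(a):
    k=lambda d:(45,100*np.sin(np.radians(d)-a),130+100*np.cos(np.radians(d)-a))
    o,b=k(22.5),k(-22.5)
    return ([(80,135,12),(80,-155,12),(-150,-155,12),(-150,135,12),o,b,(0,-100,260)],
            [(-150,-155,0),(80,-155,0),o,b,(0,-104,260)])
def res(p):
    a,b=pts(p[3])
    return np.r_[(proj(T,F(p,a))-tp).ravel(),(proj(S,F(p,b))-sp).ravel()]
r=least_squares(res,[480,0,0,0],loss='soft_l1',x_scale=[10,10,.1,.1])
p=r.x;print(p,np.round(res(p).reshape(-1,2),1).tolist())
np.save('p.npy',p)
for q in [(0,-100,260),(45,38,222),(45,0,130),(0,-100,205)]: print(q,F(p,[q]).round(1))
E
python3 fit.py
```

```text
[ 5.71190620e+02 -5.91035306e+01  3.09352517e-02  4.52625088e-04] [[-1.2, -0.7], [-0.3, -1.1], [-0.4, -0.0], [-0.9, 0.4], [-0.0, -0.1], [-0.2, -0.2], [-0.4, -0.6], [-1.5, 1.6], [0.5, 1.4], [-0.4, 0.3], [-0.4, 0.2], [-0.2, 1.5]]
(0, -100, 260) [[ 574.3 -159.1  260. ]]
(45, 38, 222) [[615.  -19.7 222. ]]
(45, 0, 130) [[616.2 -57.7 130. ]]
(0, -100, 205) [[ 574.3 -159.1  205. ]]
```

Pose fit: feeder at (571, -59), yaw 0.031. Next I go up and across to hover on the +y side of the tab, with the fingers shut and the closing line along feeder x.

```bash
python3 -m jog '[{"delta_pos":[10,-20,50],"angular":[0,0,-0.15],"fingers":0},{"delta_pos":[40,-70,90],"angular":[0,0,-0.3],"fingers":0},{"delta_pos":[72,-120,90],"angular":[0,0,-0.45],"fingers":0},{"delta_pos":[104,-174,90],"angular":[0,0,-0.6],"fingers":0},{"delta_pos":[136,-228,90],"angular":[0,0,-0.75],"fingers":0},{"delta_pos":[168,-282,90],"angular":[0,0,-0.9],"fingers":0},{"delta_pos":[200,-336,90],"angular":[0,0,-1.05],"fingers":0},{"delta_pos":[232,-390,90],"angular":[0,0,-1.135],"fingers":0},{"delta_pos":[264,-444,90],"angular":[0,0,-1.135],"fingers":0},{"delta_pos":[264,-444,90],"angular":[0,0,-1.135],"fingers":0}]' 20
python3 -m jog '[{"delta_pos":[35,-57,0],"angular":[0,0,0],"fingers":0},{"delta_pos":[70,-114,0],"angular":[0,0,0],"fingers":0},{"delta_pos":[103,-171,0],"angular":[0,0,0],"fingers":0},{"delta_pos":[103,-171,0],"angular":[0,0,0],"fingers":0},{"delta_pos":[103,-171,0],"angular":[0,0,0],"fingers":0}]'
python3 - <<'E'
from h import *
c=snap('wrist','w1'); s=ctrl.sense(); print(s['eef_pos'],s['ee_rot'],s['force'],s['joints'])
p=np.load('p.npy');print(proj(c,F(p,[(0,-100,260),(45,38,222),(45,-38,222),(15,-96,260),(-15,-96,260)])).round().tolist())
E
```

```text
time_s: 1.35
eef_pos: [471.8, 35.6, 337.3]
ee_rot: [-0.001, 0.698, 0.716, -0.001]
force: [-0.3, 1.3, -0.1]
grip_width: 0.004
grip_force: 0.0
time_s: 1.98
eef_pos: [573.7, -131.9, 337.9]
ee_rot: [-0.001, 0.696, 0.718, -0.0]
force: [-0.3, 0.9, 0.4]
grip_width: 0.002
grip_force: 0.0
[ 573.52346945 -131.11527419  338.39866521] [-2.33675276e-04  6.95677990e-01  7.18353721e-01  1.03113858e-04] [ 0.33541076 -0.35760705  0.15509955] [-4.23889065e-01  4.18090088e-01  1.11928858e+00  3.52508896e-04
  1.60458388e+00 -4.55946923e-01]
[[322.0, 292.0], [394.0, 70.0], [387.0, 187.0], [346.0, 287.0], [299.0, 287.0]]
```

View pics/w1.png

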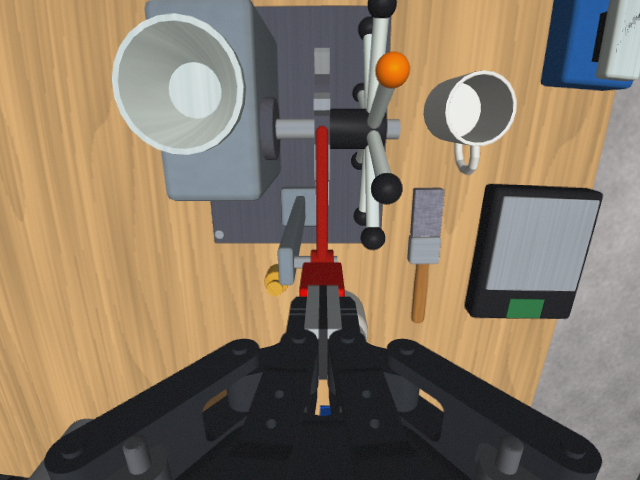

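The wrist view has the tab's top edge at (322,290), the orange knob at (393,69) and the next black knob at (387,187), all within 1–2 px of the prediction. I'll go down beside the tab and push to -y.

```bash
python3 -m jog '[{"delta_pos":[0,0,-40],"angular":[0,0,0],"fingers":0},{"delta_pos":[0,0,-78],"angular":[0,0,0],"fingers":0},{"delta_pos":[0,0,-80],"angular":[0,0,0],"fingers":0},{"delta_pos":[0,0,-80],"angular":[0,0,0],"fingers":0}]'
python3 -m jog '[{"delta_pos":[0,-3,0],"angular":[0,0,0],"fingers":0},{"delta_pos":[0,-6,0],"angular":[0,0,0],"fingers":0},{"delta_pos":[0,-9,0],"angular":[0,0,0],"fingers":0},{"delta_pos":[0,-11,0],"angular":[0,0,0],"fingers":0}]'
python3 -m jog '[{"delta_pos":[0,-2,0],"angular":[0,0,0],"fingers":0},{"delta_pos":[0,-4,0],"angular":[0,0,0],"fingers":0},{"delta_pos":[0,-4,0],"angular":[0,0,0],"fingers":0}]'
```

```text
time_s: 2.52
eef_pos: [574.1, -131.7, 260.4]
ee_rot: [0.001, 0.696, 0.718, 0.0]
force: [0.6, -0.3, 0.3]
grip_width: -0.001
grip_force: 0.0
time_s: 3.02
eef_pos: [573.8, -143.8, 258.4]
ee_rot: [0.0, 0.696, 0.718, 0.0]
force: [0.8, -0.9, 0.5]
grip_width: 0.004
grip_force: 0.0
time_s: 3.4
eef_pos: [573.8, -147.2, 258.4]
ee_rot: [-0.0, 0.696, 0.718, 0.0]
force: [1.0, 3.2, 1.1]
grip_width: -0.001
grip_force: 1.6
```

```bash
python3 -m jog '[{"delta_pos":[0,-2,0],"angular":[0,0,0],"fingers":0},{"delta_pos":[0,-4,0],"angular":[0,0,0],"fingers":0},{"delta_pos":[0,-6,0],"angular":[0,0,0],"fingers":0},{"delta_pos":[0,-8,0],"angular":[0,0,0],"fingers":0},{"delta_pos":[0,-10,0],"angular":[0,0,0],"fingers":0},{"delta_pos":[0,-12,0],"angular":[0,0,0],"fingers":0},{"delta_pos":[0,-14,0],"angular":[0,0,0],"fingers":0},{"delta_pos":[0,-14,0],"angular":[0,0,0],"fingers":0}]'
python3 -m jog '[{"delta_pos":[0,4,0],"angular":[0,0,0],"fingers":0},{"delta_pos":[0,12,10],"angular":[0,0,0],"fingers":0},{"delta_pos":[0,20,50],"angular":[0,0,0],"fingers":0},{"delta_pos":[0,40,80],"angular":[0,0,0],"fingers":0},{"delta_pos":[0,40,80],"angular":[0,0,0],"fingers":0}]'
python3 - <<'E'
from h import *
c=snap('wrist','w2'); t=snap('top','t2');s=ctrl.sense(); print(s['eef_pos'],s['force'])
cv2.imwrite('pics/w2c.png',c['pixels'][80:400,200:500])
p=np.load('p.npy');print(p)
for a in (.2,.3,.4,.5,.6): print(a,proj(c,F(p,[(0,-100-55*np.sin(a),205+55*np.cos(a)),(0,-100+100*np.cos(a)-9*np.sin(a),205+9*np.cos(a)+100*np.sin(a))])).round().tolist())
for a in (-.06,0,.06):
  print(a,proj(c,F(p,[(45,100*np.sin(x-a),130+100*np.cos(x-a)) for x in (.3927,-.3927)])).round().tolist())
E
```

```text
time_s: 4.4
eef_pos: [573.6, -161.7, 258.2]
ee_rot: [-0.0, 0.696, 0.718, -0.0]
force: [0.1, 2.3, -0.9]
grip_width: -0.001
grip_force: 0.9
time_s: 5.03
eef_pos: [574.3, -120.4, 341.7]
ee_rot: [0.003, 0.695, 0.719, 0.001]
force: [0.1, -0.4, -0.1]
grip_width: -0.0
grip_force: 0.0
[ 573.69300352 -121.3091282   338.27784946] [ 0.36495069 -0.10793807 -0.99448673]
[ 5.71190620e+02 -5.91035306e+01  3.09352517e-02  4.52625088e-04]
0.2 [[320.0, 318.0], [321.0, 154.0]]
0.3 [[320.0, 323.0], [321.0, 161.0]]
0.4 [[320.0, 328.0], [321.0, 170.0]]
0.5 [[320.0, 332.0], [320.0, 181.0]]
0.6 [[320.0, 335.0], [320.0, 194.0]]
-0.06 [[389.0, 80.0], [384.0, 195.0]]
0 [[389.0, 88.0], [383.0, 202.0]]
0.06 [[390.0, 97.0], [382.0, 208.0]]
```

View pics/w2.png

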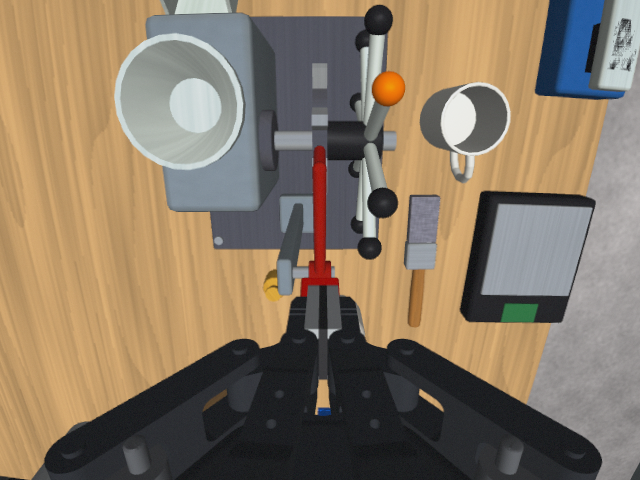

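The wrist view shows the wheel unmoved (orange at (389,88)) and the pawl's nose end at (320,148). I'll check the lift from the nose row.

```bash
python3 - <<'E'
from h import *
import pickle
p=np.load('p.npy')
for f,aa in(('w1',[0]),('w2',[0,.2,.3,.4,.5])):
  c=pickle.load(open(f+'.pkl','rb'))
  im=c['pixels'].astype(int);col=im[100:300,314:328]; red=(col[:,:,2]>110)&(col[:,:,1]<60)&(col[:,:,0]<60)
  print(f,'first red rows',100+np.where(red.sum(1)>=3)[0][:2])
  for a in aa: print(a,[proj(c,F(p,[(0,-100+r*np.cos(a)-9*np.sin(a),205+9*np.cos(a)+r*np.sin(a))])).round(1).tolist() for r in (100,)])
E
```

```text
w1 first red rows [126 127]
0 [[[322.9, 130.1]]]
w2 first red rows [146 147]
0 [[[320.6, 146.0]]]
0.2 [[[320.6, 154.3]]]
0.3 [[[320.6, 161.2]]]
0.4 [[[320.5, 170.1]]]
0.5 [[[320.5, 180.9]]]
```

```bash
python3 - <<'E'
from h import *
import pickle
c=snap('side','s2'); w=pickle.load(open('w2.pkl','rb'))['pixels']; t=pickle.load(open('t2.pkl','rb'))['pixels']
A=cv2.resize(w[120:320,270:370],(300,600),interpolation=2);B=cv2.resize(c['pixels'][185:285,285:365],(480,600),interpolation=2)
cv2.imwrite('pics/m2.png',np.hstack([A,B]))
p=np.load('p.npy')
for a in(0,.1,.2,.3,.4,.5):
  q=proj(c,F(p,[(0,-100-55*np.sin(a),205+55*np.cos(a)),(0,-100+100*np.cos(a)-9*np.sin(a),205+9*np.cos(a)+100*np.sin(a))])); print(a,((q-[285,185])*6+[300,0]).round().tolist())
E
```

```text
0 [[513.0, 255.0], [484.0, 203.0]]
0.1 [[514.0, 265.0], [484.0, 184.0]]
0.2 [[516.0, 276.0], [485.0, 166.0]]
0.3 [[517.0, 288.0], [487.0, 151.0]]
0.4 [[519.0, 301.0], [488.0, 137.0]]
0.5 [[520.0, 315.0], [490.0, 125.0]]
```

View pics/m2.png

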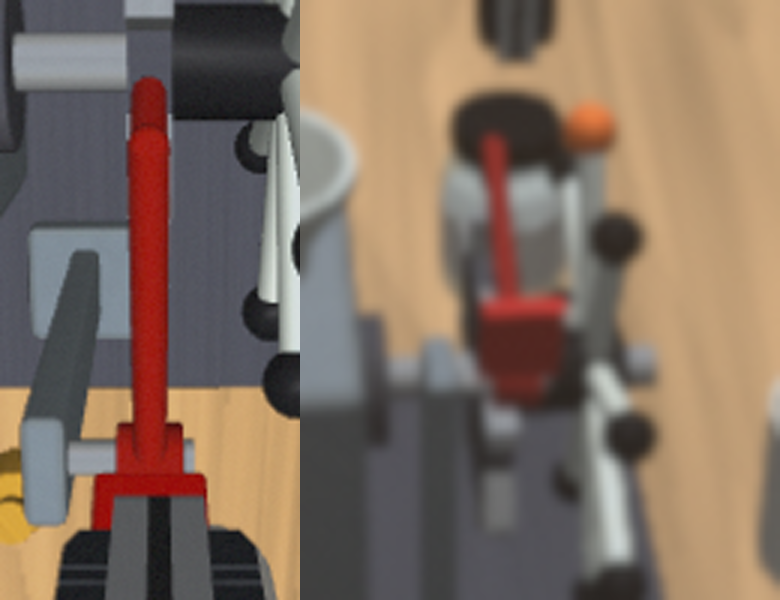

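The pawl is lifted to about 0.4 rad: in the side half its nose is at (493,137) and the tab edge at (525,300), matching the prediction. Next I move to the +y side of the orange knob.

```bash
python3 -m jog '[{"delta_pos":[15,50,0],"angular":[0,0,0],"fingers":0},{"delta_pos":[30,100,0],"angular":[0,0,0],"fingers":0},{"delta_pos":[40,136,0],"angular":[0,0,0],"fingers":0},{"delta_pos":[40,136,-5],"angular":[0,0,0],"fingers":0},{"delta_pos":[40,136,-50],"angular":[0,0,0],"fingers":0},{"delta_pos":[40,136,-95],"angular":[0,0,0],"fingers":0},{"delta_pos":[40,136,-106],"angular":[0,0,0],"fingers":0},{"delta_pos":[40,136,-106],"angular":[0,0,0],"fingers":0}]'
python3 -m jog '[{"delta_pos":[0,-3,0],"angular":[0,0,0],"fingers":0},{"delta_pos":[0,-6,0],"angular":[0,0,0],"fingers":0},{"delta_pos":[0,-9,0],"angular":[0,0,0],"fingers":0},{"delta_pos":[0,-12,0],"angular":[0,0,0],"fingers":0},{"delta_pos":[0,-15,0],"angular":[0,0,0],"fingers":0},{"delta_pos":[0,-18,0],"angular":[0,0,0],"fingers":0},{"delta_pos":[0,-18,0],"angular":[0,0,0],"fingers":0}]'
```

```text
time_s: 6.18
eef_pos: [613.9, 13.7, 232.7]
ee_rot: [0.0, 0.696, 0.718, -0.0]
force: [-0.3, 0.2, -0.1]
grip_width: -0.001
grip_force: 0.0
time_s: 7.05
eef_pos: [613.8, -3.6, 232.3]
ee_rot: [0.0, 0.696, 0.718, 0.0]
force: [0.3, 1.1, 0.5]
grip_width: 0.002
grip_force: 0.5
```

```bash
python3 -m jog '[{"delta_pos":[0,-4,0],"angular":[0,0,0],"fingers":0},{"delta_pos":[0,-8,0],"angular":[0,0,0],"fingers":0},{"delta_pos":[0.5,-12,0],"angular":[0,0,0],"fingers":0},{"delta_pos":[0.5,-16,0],"angular":[0,0,0],"fingers":0},{"delta_pos":[1,-20,0],"angular":[0,0,0],"fingers":0},{"delta_pos":[1,-24,0],"angular":[0,0,0],"fingers":0},{"delta_pos":[1,-28,0],"angular":[0,0,0],"fingers":0},{"delta_pos":[1,-32,0],"angular":[0,0,0],"fingers":0},{"delta_pos":[1,-34,0],"angular":[0,0,0],"fingers":0},{"delta_pos":[1,-34,0],"angular":[0,0,0],"fingers":0}]'
python3 -m jog '[{"delta_pos":[0,-4,0],"angular":[0,0,0],"fingers":0},{"delta_pos":[0.5,-8,0],"angular":[0,0,0],"fingers":0},{"delta_pos":[0.5,-12,0],"angular":[0,0,0],"fingers":0},{"delta_pos":[1,-16,0],"angular":[0,0,0],"fingers":0},{"delta_pos":[1,-20,0],"angular":[0,0,0],"fingers":0},{"delta_pos":[1,-24,0],"angular":[0,0,0],"fingers":0},{"delta_pos":[1,-27,0],"angular":[0,0,0],"fingers":0},{"delta_pos":[1,-29,0],"angular":[0,0,0],"fingers":0},{"delta_pos":[1,-30,0],"angular":[0,0,0],"fingers":0},{"delta_pos":[1,-30,0],"angular":[0,0,0],"fingers":0}]'
cat > wa.py <<'E'
from h import *
import sys
from scipy.optimize import minimize_scalar
p=np.load('p.npy')
for n in ('side','top','wrist'):
    c=snap(n,sys.argv[1]+n[0]); im=c['pixels']; hsv=cv2.cvtColor(im,cv2.COLOR_BGR2HSV)
    m=cv2.inRange(hsv,(6,170,120),(16,255,255))
    K=lambda a:proj(c,F(p,[(45,100*np.sin(.3927-a),130+100*np.cos(.3927-a))]))[0]
    g=K(.75); k,l,st,ce=cv2.connectedComponentsWithStats(m)
    q=[(st[i,4],ce[i]) for i in range(1,k) if np.hypot(*(ce[i]-g))<80]
    if not q: print(n,'none');continue
    u=max(q,key=lambda z:z[0]); r=minimize_scalar(lambda a:np.sum((K(a)-u[1])**2),bounds=(-.2,1.2),method='bounded')
    print(n,u[0],u[1].round(1),'angle',round(r.x,3),'res px',round(r.fun**.5,2))
E
python3 wa.py k1
```

```text
time_s: 8.3
eef_pos: [614.7, -37.7, 232.1]
ee_rot: [0.0, 0.696, 0.718, -0.0]
force: [-0.9, -0.2, -0.5]
grip_width: 0.001
grip_force: 0.0
time_s: 9.55
eef_pos: [615.8, -67.5, 232.4]
ee_rot: [0.0, 0.696, 0.718, -0.0]
force: [0.5, 1.2, 0.3]
grip_width: 0.002
grip_force: 0.5
side 35 [336.9 220.5] angle 0.679 res px 0.68
top none
wrist 25 [322.6 380. ] angle 1.011 res px 1.36
```

```bash
python3 -m jog '[{"delta_pos":[0,-2,0],"angular":[0,0,0],"fingers":0},{"delta_pos":[0,-4,0],"angular":[0,0,0],"fingers":0},{"delta_pos":[0,-5,0],"angular":[0,0,0],"fingers":0},{"delta_pos":[0,-6,0],"angular":[0,0,0],"fingers":0},{"delta_pos":[0,-6,0],"angular":[0,0,0],"fingers":0}]'
python3 -m jog '[{"delta_pos":[0,3,0],"angular":[0,0,0],"fingers":0},{"delta_pos":[0,8,5],"angular":[0,0,0],"fingers":0},{"delta_pos":[0,10,50],"angular":[0,0,0],"fingers":0},{"delta_pos":[0,40,100],"angular":[0,0,0],"fingers":0},{"delta_pos":[-20,80,106],"angular":[0,0,0],"fingers":0},{"delta_pos":[-20,80,106],"angular":[0,0,0],"fingers":0}]'
python3 wa.py k2; python3 - <<'E'
import pickle,cv2,numpy as np
w=pickle.load(open('k2w.pkl','rb'))['pixels'];s=pickle.load(open('k2s.pkl','rb'))['pixels']
cv2.imwrite('pics/k2m.png',np.hstack([cv2.resize(w[60:420,250:470],(366,600)),cv2.resize(s[185:295,285:365],(430,600),interpolation=2)]))
E
```

```text
time_s: 10.32
eef_pos: [615.8, -73.5, 232.3]
ee_rot: [0.0, 0.696, 0.718, -0.0]
force: [0.0, 1.0, -1.4]
grip_width: -0.001
grip_force: 0.7
time_s: 11.08
eef_pos: [595.2, 9.0, 340.4]
ee_rot: [0.001, 0.695, 0.719, 0.001]
force: [1.3, 0.4, 0.0]
grip_width: 0.001
grip_force: 0.0
side 27 [337.4 223.1] angle 0.755 res px 0.8
top 38 [327.9 225.7] angle 0.78 res px 0.33
wrist none
```

View pics/k2m.png

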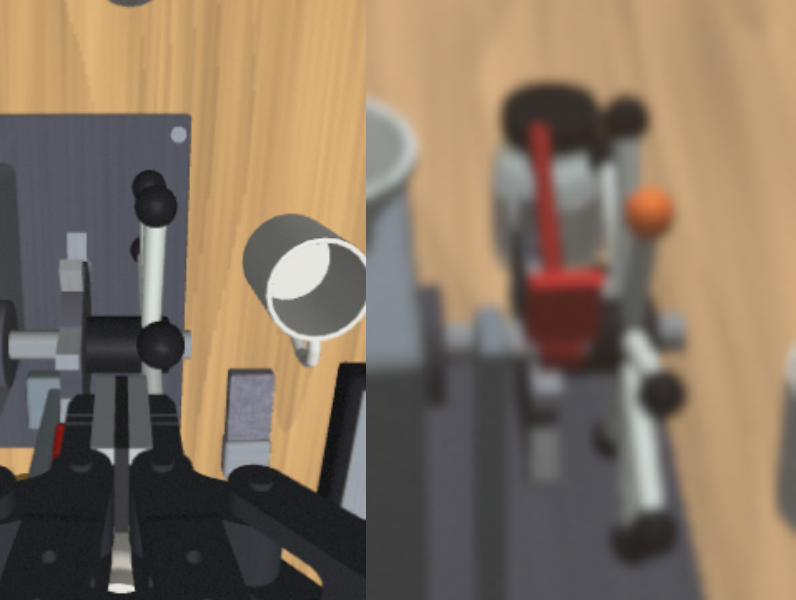

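The side half shows the orange knob at the old black knob's place, with wheel angle about 0.77 and the pawl still lifted. Now I go over to the -y side of the tab.

```bash
python3 -m jog '[{"delta_pos":[-5,-50,0],"angular":[0,0,0],"fingers":0},{"delta_pos":[-10,-105,0],"angular":[0,0,0],"fingers":0},{"delta_pos":[-15,-160,0],"angular":[0,0,0],"fingers":0},{"delta_pos":[-20,-217,0],"angular":[0,0,0],"fingers":0},{"delta_pos":[-20,-217,0],"angular":[0,0,0],"fingers":0},{"delta_pos":[-20,-217,-45],"angular":[0,0,0],"fingers":0},{"delta_pos":[-20,-217,-86],"angular":[0,0,0],"fingers":0},{"delta_pos":[-20,-217,-86],"angular":[0,0,0],"fingers":0}]'
python3 -m jog '[{"delta_pos":[0,4,0],"angular":[0,0,0],"fingers":0},{"delta_pos":[0,8,0],"angular":[0,0,0],"fingers":0},{"delta_pos":[0,12,0],"angular":[0,0,0],"fingers":0},{"delta_pos":[0,15,0],"angular":[0,0,0],"fingers":0},{"delta_pos":[0,18,0],"angular":[0,0,0],"fingers":0},{"delta_pos":[0,20,0],"angular":[0,0,0],"fingers":0},{"delta_pos":[0,20,0],"angular":[0,0,0],"fingers":0}]'
python3 -m jog '[{"delta_pos":[0,2,0],"angular":[0,0,0],"fingers":0},{"delta_pos":[0,4,0],"angular":[0,0,0],"fingers":0},{"delta_pos":[0,6,0],"angular":[0,0,0],"fingers":0},{"delta_pos":[0,8,0],"angular":[0,0,0],"fingers":0},{"delta_pos":[0,8,0],"angular":[0,0,0],"fingers":0}]'
```

```text
time_s: 12.22
eef_pos: [574.9, -209.8, 249.6]
ee_rot: [-0.003, 0.696, 0.718, -0.001]
force: [-0.7, 0.2, -0.4]
grip_width: 0.002
grip_force: 0.0
time_s: 13.1
eef_pos: [575.8, -190.3, 252.4]
ee_rot: [0.0, 0.696, 0.718, 0.0]
force: [-0.5, -3.2, 1.7]
grip_width: -0.0
grip_force: 1.2
time_s: 13.72
eef_pos: [575.7, -182.1, 252.1]
ee_rot: [-0.0, 0.696, 0.718, 0.0]
force: [-0.3, -1.5, 0.9]
grip_width: -0.002
grip_force: 0.5
```

```bash
python3 -m jog '[{"delta_pos":[0,1,0],"angular":[0,0,0],"fingers":0},{"delta_pos":[0,2,0],"angular":[0,0,0],"fingers":0},{"delta_pos":[0,3,0],"angular":[0,0,0],"fingers":0},{"delta_pos":[0,4,0],"angular":[0,0,0],"fingers":0},{"delta_pos":[0,4,0],"angular":[0,0,0],"fingers":0}]'
python3 -m jog '[{"delta_pos":[0,1,0],"angular":[0,0,0],"fingers":0},{"delta_pos":[0,1,0],"angular":[0,0,0],"fingers":0}]'
python3 -m jog '[{"delta_pos":[0,1,0],"angular":[0,0,0],"fingers":0},{"delta_pos":[0,1,0],"angular":[0,0,0],"fingers":0}]'
```

```text
time_s: 14.35
eef_pos: [575.8, -178.2, 252.2]
ee_rot: [-0.0, 0.696, 0.718, 0.0]
force: [-0.2, -1.6, 1.2]
grip_width: 0.001
grip_force: 0.7
time_s: 14.6
eef_pos: [575.8, -177.3, 252.3]
ee_rot: [-0.0, 0.696, 0.718, 0.0]
force: [-0.1, -1.7, 1.1]
grip_width: 0.003
grip_force: 0.8
time_s: 14.85
eef_pos: [575.8, -176.3, 252.3]
ee_rot: [-0.0, 0.696, 0.718, 0.0]
force: [-0.7, -1.3, 1.3]
grip_width: -0.004
grip_force: 0.8
```

Still only hinge friction, so I continue in 1 mm steps until the stop is felt.

```bash
python3 -m jog '[{"delta_pos":[0,1,0],"angular":[0,0,0],"fingers":0},{"delta_pos":[0,1,0],"angular":[0,0,0],"fingers":0}]' | sed -n '2p;4p'
python3 -m jog '[{"delta_pos":[0,0.5,0],"angular":[0,0,0],"fingers":0},{"delta_pos":[0,0.5,0],"angular":[0,0,0],"fingers":0}]'| sed -n '2p;4p'
```

```text
eef_pos: [575.8, -175.3, 252.3]
force: [-0.5, -1.9, 1.1]
eef_pos: [575.8, -175.1, 252.3]
force: [0.2, -3.4, 1.8]
```

```bash
python3 -m jog '[{"delta_pos":[0,0.5,0],"angular":[0,0,0],"fingers":0},{"delta_pos":[0,0.5,0],"angular":[0,0,0],"fingers":0}]' | sed -n '2p;4p'
python3 wa.py k3; python3 - <<'E'
import pickle,cv2,numpy as np
from h import *
c=pickle.load(open('k3s.pkl','rb')); t=pickle.load(open('k3t.pkl','rb'))
cv2.imwrite('pics/k3m.png',np.hstack([cv2.resize(c['pixels'][185:285,285:365],(400,500),interpolation=2),cv2.resize(pickle.load(open('side0.pkl','rb'))['pixels'][185:285,285:365],(400,500),interpolation=2)]))
E
```

```text
eef_pos: [575.8, -175.1, 252.3]
force: [0.4, -6.7, 1.0]
side none
top 38 [327.9 225.7] angle 0.78 res px 0.33
wrist 1917 [425.1 124. ] angle 0.778 res px 1.23
```

View pics/k3m.png

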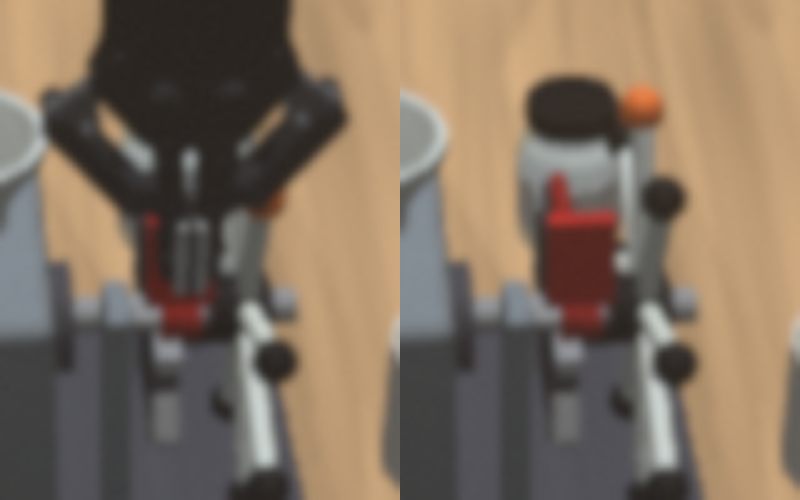

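The stop is reached: position holds at -175.1 while the force rises to 6.7 N. The wheel reads 0.778 from the wrist camera. I'll retreat and check the pawl unobstructed.

```bash
python3 -m jog '[{"delta_pos":[0,-3,0],"angular":[0,0,0],"fingers":0},{"delta_pos":[0,-12,0],"angular":[0,0,0],"fingers":0},{"delta_pos":[0,-25,10],"angular":[0,0,0],"fingers":0},{"delta_pos":[0,-25,60],"angular":[0,0,0],"fingers":0},{"delta_pos":[-40,-25,110],"angular":[0,0,0],"fingers":0},{"delta_pos":[-100,-25,120],"angular":[0,0,0],"fingers":0},{"delta_pos":[-160,-25,120],"angular":[0,0,0],"fingers":0},{"delta_pos":[-160,-25,120],"angular":[0,0,0],"fingers":0},{"delta_pos":[-160,-25,120],"angular":[0,0,0],"fingers":0}]'
python3 wa.py k4; python3 - <<'E'
import pickle,cv2,numpy as np
g=lambda f:cv2.resize(pickle.load(open(f+'.pkl','rb'))['pixels'][185:285,285:365],(400,500),interpolation=2)
cv2.imwrite('pics/k4m.png',np.hstack([g('k4s'),g('side0')]))
E
```

```text
time_s: 16.88
eef_pos: [416.2, -200.0, 373.1]
ee_rot: [0.001, 0.696, 0.718, 0.0]
force: [0.4, 0.5, -0.4]
grip_width: 0.002
grip_force: 0.0
side 26 [337.5 223. ] angle 0.753 res px 0.9
top 38 [327.9 225.7] angle 0.78 res px 0.33
wrist 590 [591.3  98. ] angle 0.762 res px 1.76
```

View pics/k4m.png

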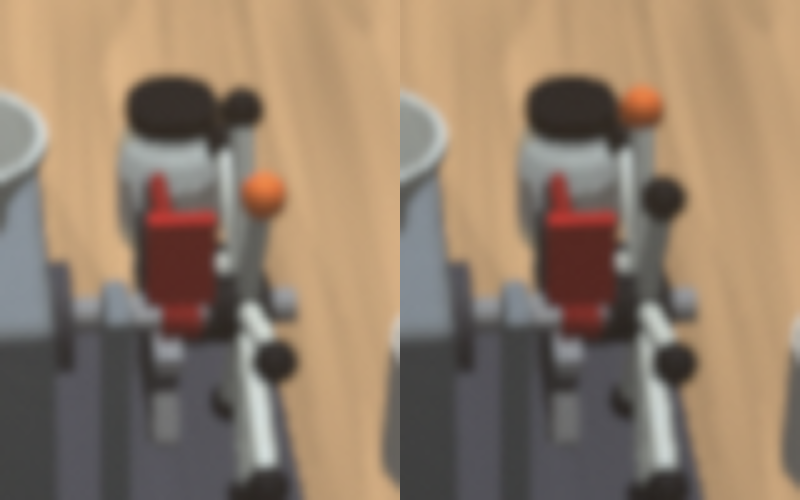

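In the final picture the tab (183,215) and nose (158,180) match the start picture exactly, so the pawl is fully down. The orange knob at (264,195) stands where the black one was at (664,198), and the arm is clear. I'll hand it in.

```bash
python3 -c "
from rig import ctrl
print(ctrl.finish_job())"
```

```text
the job is handed in; nothing more can be done
None
```

The job is handed in: I lifted the pawl, turned the wheel back one notch (about 0.77 rad measured, 0.785 wanted) and pushed the pawl fully down again, with the arm clear of everything at about 17 s on the robot's clock.

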